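# Wedge the sprung catch open and take out the printing block

### The arm

A 6-joint arm with a two-finger parallel gripper is mounted at the origin on the work surface. World frame = base frame: x ahead of the robot, y to its left, z up, the work surface at z = 0. Lengths are in m, angles in rad, forces in N, time in s.
With the tool pointing down it reaches from about 0.375 to 0.9 m from the base axis. Payload 3.1 kg.
Tool frame: the origin (TCP) lies on the centre line of the jaws, within the pads' length; the fingertips stand 19 mm ahead of it and the grasp point (between the pads) is the TCP; z points along the fingers, y is the direction in which the jaws open and shut (so a half turn about z gives the same grasp; the last joint's range is limited). The gripper opens to 85 mm and grips with 20 to 120 N. Pads are 22 mm wide; open, the fingers measure 114 mm over their backs; the gripper's body (76 mm by 85 mm) begins 54 mm behind the grasp point. The pads swing forward as they close: fully open they stand 13 mm farther back than shut.
Start: joints at [-1.474, 0.527, 1.433, -0, 1.181, -0.178], TCP at [0.17, -0.601, 0.25] pointing down, gripper open.
Joint ranges: [-3.08, 3.08], [-0.75, 2.2], [0.22, 2.44], [-1.43, 4.57], [0, 2.65], [-2.85, 2.85]. Speed limits (rad/s): [2.79, 2.79, 3.14, 3.14, 3.14, 3.14].

### API

Orientations are given as a unit quaternion [x, y, z, w].
In Python, from station import manip, imaging, workorder gives the robot as it stands.
- The arm moves only by the shell command python3 -m creep 'ROWS' [FORCE]. ROWS is a JSON object of lists of equal length, an entry for each row: "claw": the finger opening in cm, from 0 to 8.54; "dp": the shift along the tool's x, y, z in cm, a list of three; "roll": the turn about the tool's z in rad. In form: {"claw": [claw, ...], "dp": [[dx, dy, dz], ...], "roll": [roll, ...]}. A call has 1 to 12 rows; each row is the pose to reach, as a shift and turn from the pose commanded when the call began, along the tool's axes at that moment; what a row does not reach only later rows make up. A row lasts 1/10 s, in which the tool goes at most 50 mm and 8.59 degrees, less where a joint would pass 70% of its speed; a pose out of reach is approached as far as the arm can. A call with a gripper value outside its range is refused whole. The fingers move at their own pace and stop on an object; FORCE is the grip in N (left out, the last holds). Time passes only in rows, so rows that repeat a pose let the fingers close. It gives the time, the measured TCP pose, the force and the opening at its end, in the units of the state.
- manip.sense(): the state, without advancing time (a new reading comes with each control period).
- imaging.snapshot(name): name is "scene" or "top"; returns a dict with "image" (400x640x3 uint8, red, green, blue), "z_map" (400x640 float32, m along the optical axis (not along the pixel's ray), 0 where there is no reading), "vfov" (degrees; the focal length in pixels is half the picture's height over the tangent of half this angle, whatever the lens; pixels are square), "cx", "cy" (the principal point, pixels), "R" (3x3) and "t" (3): a world point X has camera coordinates R X + t. Camera axes: x right, y down, z forward; pixel columns grow to the right and rows downward; lengths in m; the calibration is good to about 2 mm. A picture is of the moment at which its call begins.
- workorder.sign_off(): hands the job in, once; it reports no verdict.
The state is a dict: "t": time; "q": joint angles; "qd": joint speeds; "tau": joint torques, N m; "tcp_pos": TCP position; "tool_rot": TCP orientation; "force": force on the tool from outside, world axes, zero at the start; "ft_torque": the same for the moment, N m; "finger_gap": opening from 0.0 (shut) to 1.0 (fully open).
Only numpy, scipy, OpenCV 4.12 (cv2) and the standard library are available. Lean on these libraries where they do the work, as an engineer would, in place of code of your own. Each camera call takes 0.05 s, during which the arm holds its last target.

### The job

The fabric-printing block is held down in its fixture by a sprung fork catch, and one hand cannot both hold the catch back and lift the block. Push the wooden wedge with the tapered foot fully down, upright, into the gap between the fixture's post and the catch so that it stays there and props the catch open; then lift the block out by its handle and set it down gently, handle up, in the middle of the cork mat. Leave the wedge in the gap.

Things in the scene. Friction and masses are not known exactly. Their poses are not given: they have to be found in the camera images.
- wedge_center (a point): Centre (half-way up) of the loose pale-wood wedge, the tallest piece of a row with a round dowel and a squarish offcut (not needed). 100 mm tall, 28 mm (x) by 32 mm (y); over the lowest 16 mm the two x sides taper to a foot 16 mm (x) by 32 mm (y). z up; about 60 g. Grip across y (32 mm), 0 to 30 mm above this point, so that the fingers stay above the fixture's prongs.
- catch_face (a point): Steel fork catch, shut at the start: foot of its jaw's flat face, on the fixture's floor 8 mm over the table; moves with it. +x: the way it slides open. Post's face 10 mm off at -x, the gap between; mouth 38 mm wide, 48 mm up. Push the wedge (x along x) down to the floor, 10-20 N, centred 8 mm (4 to 14) at +x: its 28 mm body opens the catch 18 of 36 mm. Prongs at y 28-41 both sides, tops 26 mm up.
- block_handle (a point): Centre of the printing block's wooden handle, 42 mm above the block's underside. Handle 40 mm (x) by 24 mm (y, grip across it), from 26 mm below to 26 mm above this point; base 70 by 80 by 16 mm. z up, 0.3 kg. On the fixture's floor in rails, axes as the catch's, 70 mm to its -x; a 40 mm high wall stands 38 mm to -x; the prongs overlap its edge by 9 mm. Wedged open, it lifts straight up.
- mat_top (a point): Centre of the upper face of the fixed cork mat, 160 mm (x) by 150 mm (y), 5 mm thick, lying flat on the table on the other side of the row from the fixture (either may be on the left).
Mind the look-alikes: they are no part of the job. Leave any purple or turquoise look-alike of the part that bears block_handle alone.

How it is judged:
By the outcome, as a careful person would: the job done as asked, in the order asked, and still so for the second after the job is handed in, with the robot touching nothing.
It also fails if it takes over 58 s, if anything falls off the work surface, if the arm or the gripper's body presses on something with over 40 N, if the wrist force passes 120 N, or if a joint passes its speed limit or range.

## Working session

There is one attempt and no reset: what is moved stays moved. The work goes in short steps, Python scripts to look and compute and a shell command to move; the robot and the scene stay as the last step left them, time stands still between calls to the robot, and variables do not carry over. Pictures are saved under pics/ and viewed, and the job is handed in when it is done.

```bash
ls; mkdir -p pics
python3 - <<'E'
from station import manip, imaging
import cv2, numpy as np
print(manip.sense())
for n in ("scene","top"):
    s=imaging.snapshot(n)
    cv2.imwrite(f"pics/{n}0.png",s["image"][:,:,::-1]); np.savez(f"{n}0.npz",**s)
    print(n,s["vfov"],s["cx"],s["cy"],s["R"],s["t"])
E
```

```text
pics
{'t': 0.0, 'q': array([-1.47350116e+00,  5.28474799e-01,  1.43391698e+00,  5.53743175e-06,
        1.18137998e+00, -1.78476210e-01]), 'qd': array([-7.71533851e-04,  1.68766803e-04, -2.42644415e-04, -2.23296753e-06,
        2.09487628e-04,  3.14938361e-04]), 'tau': array([-5.95218644e-04, -4.42348123e+01, -1.78023237e+01, -2.66084471e-04,
        8.42492067e-03, -7.87502074e-06]), 'tcp_pos': array([ 0.17015794, -0.60068683,  0.24932359]), 'tool_rot': array([ 9.90508377e-01,  1.37448054e-01,  4.67715246e-05, -1.08855104e-03]), 'force': array([-0.75447443, -0.88961615,  0.86813941]), 'ft_torque': array([ 0.03016992, -0.01149453, -0.01390369]), 'finger_gap': 0.9941034846454441}
scene 44.866383910328295 319.44189977199323 206.41111920626406 [[ 0.89730535  0.44116225 -0.01479764]
 [ 0.32169959 -0.67654249 -0.66241954]
 [-0.30224573  0.5896322  -0.74898691]] [-0.46267177 -0.09078678  1.18253837]
top 46.24724982799272 317.6891337570964 211.37701024011204 [[ 0.02281835 -0.99929458 -0.02982724]
 [-0.99778139 -0.02089706 -0.06321081]
 [ 0.06254292  0.03120343 -0.99755437]] [0.06443012 0.48127467 1.1233743 ]
```

View pics/scene0.png

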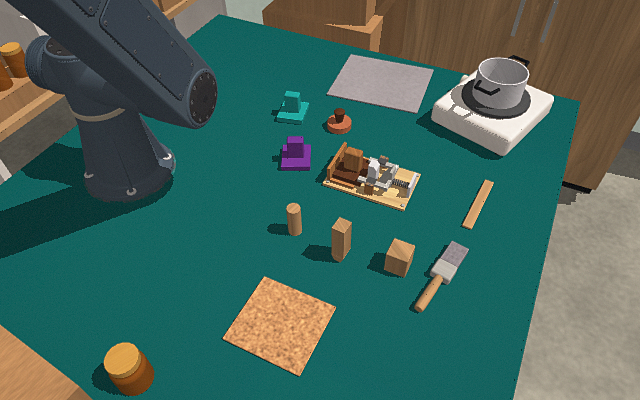

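View pics/top0.png

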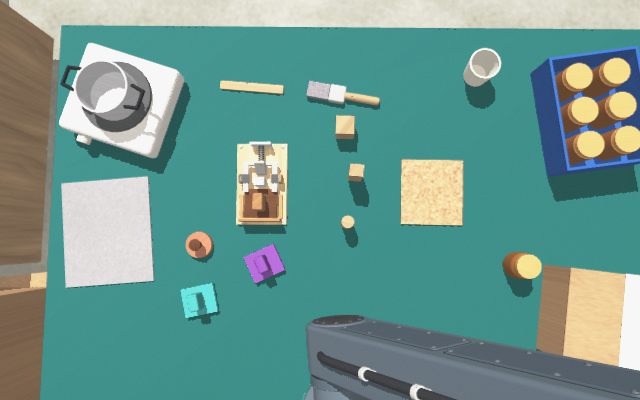

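The scene view shows the wedge at (341,240), fixture at (370,178) and mat at (280,325). In the top view they are at (356,172), (262,185) and (432,192). Next I zoom in on the fixture.

```bash
cat > h.py <<'E'
import numpy as np, cv2
def load(f): return dict(np.load(f))
def K(s):
    f=200/np.tan(np.radians(float(s["vfov"]))/2); return f,float(s["cx"]),float(s["cy"])
def world(s):
    f,cx,cy=K(s); v,u=np.mgrid[0:400,0:640]; z=s["z_map"]
    P=np.stack([(u-cx)/f*z,(v-cy)/f*z,z],-1)
    return (P-s["t"])@s["R"]
def ray(s,u,v,h):
    f,cx,cy=K(s); d=s["R"].T@np.array([(u-cx)/f,(v-cy)/f,1]); o=-s["R"].T@s["t"]
    return o+d*(h-o[2])/d[2]
def proj(s,X):
    f,cx,cy=K(s); c=s["R"]@np.array(X)+s["t"]; return c[0]/c[2]*f+cx,c[1]/c[2]*f+cy
E
python3 - <<'E'
from h import *
t=load("top0.npz"); s=load("scene0.npz")
a=cv2.resize(t["image"][130:235,225:300,::-1],None,fx=7,fy=7,interpolation=cv2.INTER_NEAREST)[:,:]
a=cv2.resize(t["image"][135:232,225:300,::-1],None,fx=6,fy=6,interpolation=cv2.INTER_CUBIC)
cv2.imwrite("pics/top_fix.png",a)
cv2.imwrite("pics/sc_fix.png",cv2.resize(s["image"][135:215,315:430,::-1],None,fx=6,fy=6,interpolation=cv2.INTER_CUBIC))
W=world(t)
np.set_printoptions(linewidth=250)
print((W[136:230:2,230:296:2,2]*1000).round().astype(int))
print((W[160:184,346:368,2]*1000).round().astype(int))
for u,v in((432,192),(410,180),(320,300),(200,150)): print(W[v,u])
E
```

```text
[[ 2  1  1 ...  5  1 -1]
 [ 0 -2  6 ...  1  4  1]
 [ 0  2 -2 ...  2  2  0]
 ...
 [ 1 -2  0 ...  3 -1  2]
 [ 1  5  0 ...  0  2 -1]
 [ 4  2  1 ...  5 -3  1]]
[[   0   -3   -2    2   -4    7    0    3    0    5    0    3    3    4    4    0    0    0    0    1    2    3]
 [   2    3    1    2    2    3    5    1    2   -1    0    2    3   -3    0    2   -2    2   -1   -1    4    2]
 [   3    1    3    1    3   -1    1    1    1   -2    2   -3   -1    1    0    2    3    2    1    3    0    7]
 [   0    4    4    4    3   -1    0    0    0    2   -1   -1    2    0    4    0    2    0    0    1    2    2]
 [   5    0    0    1  102   98  102  100  103  104  103  101   98  102   98    7    1   -2    1    4    6    2]
 [   0    1   -4    3  102  100   99  105  100   98  102  102  102  102  103  103   99  102    1    0    0    6]
 [   1    0    2   75  101  101  102  101  103  101   98  100  102  103  101  104  100  101    0    2   -1   -1]
 [   1    5    4   85  100   99  105  100  102  103  103   99  101   99   98  103  101  102    1    4    1   -2]
 [   3    1   -1   94  101  103  103  10
[... 1229 characters left out ...]
   40   41   44   45   53   51   48   52   52   53   57    0    0    6    2    2   -1]
 [   1   -1   18   21   24   25   27   27   30   29   28   38   37   35   37    2    1    1    2    0    4    2]
 [  -1    0    1    4    4   -2    3    6 1153    4    0    3   19   16   16   -1    3    1    3    1    3    0]
 [   1    2   -1   -2    2    2    1    3   -3    2   -3    0    1    5    3   -3    2    3    1    8    7    1]
 [   3   -1    2    1    1    5    1   -1    1    0    2    0    1    0    0    1    2    0   -1   -1    0   -1]]
[ 0.5338732  -0.20342645  0.00413674]
[ 0.56128231 -0.1481881   0.01257462]
[0.26470779 0.06482585 0.00224143]
[ 6.28764204e-01  3.74160069e-01 -7.74121697e-05]
```

Run:
```python
from h import *
t=load("top0.npz"); hsv=cv2.cvtColor(t["image"],cv2.COLOR_RGB2HSV)
W=world(t)
m=((hsv[...,0]<30)&(hsv[...,1]>40)&(hsv[...,2]>80)).astype(np.uint8)
for nm,(u0,u1,v0,v1) in dict(mat=(390,475,150,235),wedge=(344,370,158,186),fix=(228,296,136,232)).items():
    mm=np.zeros_like(m); mm[v0:v1,u0:u1]=m[v0:v1,u0:u1]
    cs,_=cv2.findContours(mm,cv2.RETR_EXTERNAL,cv2.CHAIN_APPROX_NONE)
    c=max(cs,key=cv2.contourArea); r=cv2.minAreaRect(c); h=dict(mat=.005,wedge=.1,fix=.008)[nm]
    print(nm,r, ray(t,*r[0],h)); print([ray(t,*p,h)[:2].round(4).tolist() for p in cv2.boxPoints(r)])
```

```text
mat ((431.5, 192.0), (61.0, 66.0), 0.0) [ 0.53375505 -0.20202971  0.005     ]
[[0.4514, -0.1288], [0.6139, -0.1269], [0.6165, -0.2757], [0.4546, -0.2762]]
wedge ((355.5699768066406, 172.00999450683594), (14.142135620117188, 16.82914161682129), 8.130102157592773) [ 0.56542505 -0.01128058  0.1       ]
[[0.5484, 0.0069], [0.5865, 0.0022], [0.5825, -0.0295], [0.5445, -0.0247]]
fix ((261.5, 183.99996948242188), (50.99999237060547, 79.99998474121094), -0.0) [0.54505916 0.21549157 0.008     ]
[[0.445, 0.2754], [0.6438, 0.2822], [0.6459, 0.1551], [0.4477, 0.1497]]
```

Run:
```python
from h import *
t=load("top0.npz"); W=world(t)
def rect(mask,h,nm):
    c,_=cv2.findContours(mask.astype(np.uint8),cv2.RETR_EXTERNAL,cv2.CHAIN_APPROX_NONE)
    c=max(c,key=cv2.contourArea)[:,0,:].astype(float)
    P=np.array([ray(t,u,v,h)[:2] for u,v in c])*1000
    r=cv2.minAreaRect(P.astype(np.float32)); print(nm,np.round(r[0],1),np.round(r[1],1),round(r[2],2),'deg', 'n',mask.sum())
def box(u0,u1,v0,v1):
    b=np.zeros((400,640),bool); b[v0:v1,u0:u1]=1; return b
z=W[...,2]*1000
rect(box(340,372,156,186)&(z>95)&(z<110),.1,'wedge')
rect(box(225,300,134,235)&(z>5)&(z<300),.008,'fixbase')
fx=box(225,300,134,235)
for lo,hi in((20,30),(30,37),(37,46),(46,52),(52,60),(60,66),(66,74),(74,90)):
    m=fx&(z>lo)&(z<hi); 
    if m.sum()>5: print(lo,hi,m.sum(),(np.median(W[m],0)*1000).round(1), W[m].min(0).round(3),W[m].max(0).round(3))
hm=np.clip(z,0,90)[135:232,225:300]*2.8
cv2.imwrite("pics/hm.png",cv2.applyColorMap(cv2.resize(hm.astype(np.uint8),None,fx=6,fy=6,interpolation=cv2.INTER_NEAREST),cv2.COLORMAP_JET))
```

```text
wedge [570.  -12.2] [27.3 31.6] 1.03 deg n 177
fixbase [549.3 215.3] [206.4 129.9] 1.09 deg n 4150
20 30 842 [500.8 212.1  25. ] [0.454 0.165 0.02 ] [0.64  0.266 0.03 ]
30 37 321 [572.8 213.9  34.6] [0.459 0.164 0.03 ] [0.64  0.269 0.037]
37 46 357 [558.9 214.7  40.3] [0.451 0.165 0.037] [0.643 0.268 0.046]
46 52 184 [457.3 215.9  49.1] [0.451 0.165 0.046] [0.642 0.263 0.052]
52 60 125 [548.2 214.5  55.8] [0.454 0.167 0.052] [0.595 0.243 0.06 ]
60 66 17 [541.  213.7  61.4] [0.477 0.203 0.06 ] [0.591 0.228 0.066]
66 74 34 [496.5 206.5  72.8] [0.477 0.203 0.067] [0.516 0.227 0.074]
74 90 151 [497.  214.5  77.2] [0.478 0.203 0.074] [0.516 0.226 0.083]
```

View pics/top_fix.png

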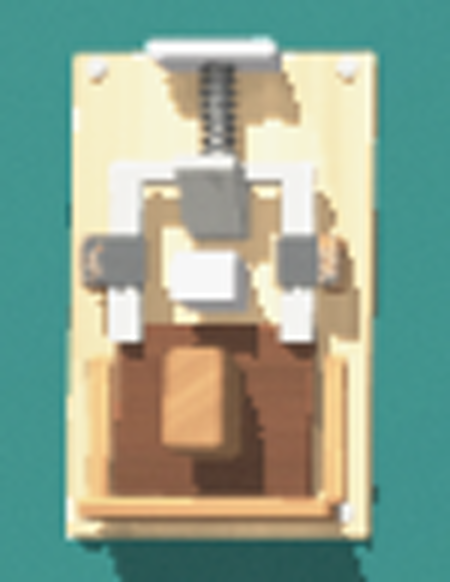

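View pics/sc_fix.png

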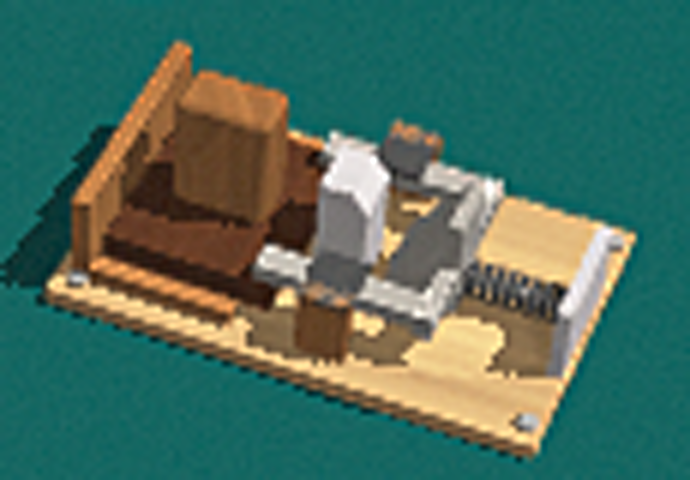

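View pics/hm.png

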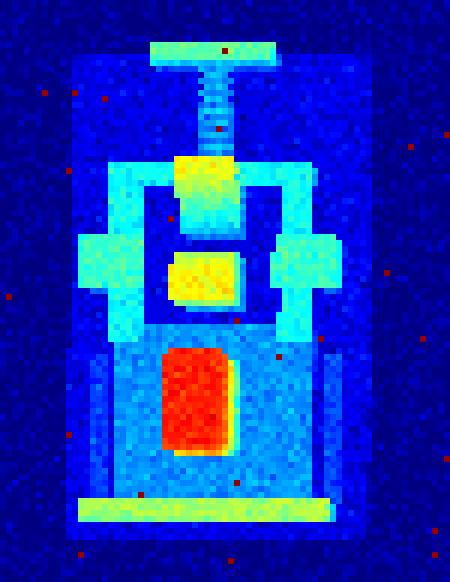

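The fixture's +x is nearly world +x, with the catch on the far side. The handle top is at z≈76 mm, as it should be. Next I measure the handle, post, prongs and mouth.

Run:
```python
from h import *
t=load("top0.npz"); W=world(t); z=W[...,2]*1000; S=load("scene0.npz"); WS=world(S)
def rect(mask,h,nm):
    c,_=cv2.findContours(mask.astype(np.uint8),cv2.RETR_EXTERNAL,cv2.CHAIN_APPROX_NONE)
    c=max(c,key=cv2.contourArea)[:,0,:].astype(float)
    P=np.array([ray(t,u,v,h)[:2] for u,v in c])*1000
    r=cv2.minAreaRect(P.astype(np.float32)); print(nm,np.round(r[0],1),np.round(r[1],1),round(r[2],2),'deg', 'n',mask.sum(), 'bb',P.min(0).round(1),P.max(0).round(1),'medz',np.median(z[mask]).round(1))
def box(x0,x1,y0,y1):  # crop pixel /6
    b=np.zeros((400,640),bool); b[135+y0//6:135+y1//6,225+x0//6:225+x1//6]=1; return b
rect(box(140,250,330,470)&(z>70)&(z<85),.076,'handle')
b=box(155,250,244,312)&(z>48)&(z<70); rect(b,np.median(W[b][:,2]),'post')
b=box(160,250,150,240)&(z>30)&(z<70); rect(b,.05,'jaw')
rect(box(60,150,234,290)&(z>28)&(z<60),.042,'guideL'); rect(box(265,350,234,290)&(z>28)&(z<60),.042,'guideR')
rect(box(90,330,160,345)&(z>25)&(z<48),.034,'fork')
rect(box(60,350,490,530)&(z>35),.048,'wall')
rect(box(100,325,330,495)&(z>15)&(z<35),.024,'base')
# jaw profile along x, central columns
for v in range(135+145//6,135+330//6):
    r=slice(225+190//6,225+235//6); print(v,(np.median(W[v,r],0)*1000).round(1))
# scene-camera cross-checks
z2=WS[...,2]*1000
def m2(u0,u1,v0,v1,lo,hi):
    b=np.zeros((400,640),bool); b[v0:v1,u0:u1]=1; b&=(z2>lo)&(z2<hi); P=WS[b]*1000; print(b.sum(),np.percentile(P,2,0).round(1),np.percentile(P,98,0).round(1),((np.percentile(P,2,0)+np.percentile(P,98,0))/2).round(1))
m2(325,355,210,265,96,106); m2(335,370,140,180,71,83); m2(365,382,155,175,52,66)
```

```text
handle [497.2 214.3] [37.4 23.3] 1.74 deg n 179 bb [478.3 202.2] [515.9 226.5] medz 77.0
post [546.3 216.6] [19.  23.9] 1.07 deg n 88 bb [536.8 204.5] [556.1 228.7] medz 56.0
jaw [580.6 218.8] [28.8 33.6] 1.06 deg n 142 bb [566.1 202. ] [595.3 235.8] medz 45.1
guideL [554.6 255.3] [19.3 24.4] 1.09 deg n 99 bb [544.7 242.9] [564.5 267.7] medz 39.2
guideR [556.1 177. ] [19.3 26.5] 1.09 deg n 104 bb [546.2 163.6] [565.9 190.3] medz 38.4
fork [559.4 197.2] [74.8 56.7] 11.85 deg n 598 bb [525.4 169.3] [596.1 231. ] medz 36.1
wall [456.7 214. ] [ 9.5 97.7] 1.24 deg n 169 bb [450.9 165.1] [460.9 262.9] medz 48.9
base [496.8 214.3] [63.4 80.6] 1.22 deg n 698 bb [464.3 174.5] [529.2 255.3] medz 24.9
159 [603.9 218.9  28.1]
160 [602.6 220.   20.7]
161 [593.9 214.7  56.8]
162 [592.  214.4  54.7]
163 [589.5 214.3  55.4]
164 [587.5 215.1  51.8]
165 [585.4 214.8  50.4]
166 [583.5 215.6  47.8]
167 [581.6 215.7  45.3]
168 [579.6 216.   41.3]
169 [577.3 216.1  40.3]
170 [575.4 216.9  37.3]
171 [573.1 217.2  35.7]
172 [571.3 217.5  32.3]
173 [569.3 218.   29.3]
174 [567.8 218.8  22.6]
175 [567.3 221.1   8.5]
176 [565.  221.6   7.2]
177 [556.8 214.4  49.6]
178 [553.8 213.7  53.7]
179 [551.1 212.9  56.3]
180 [548.7 212.7  56.6]
181 [546.2 213.   57.5]
182 [543.7 213.3  58.5]
183 [541.4 213.4  57.6]
184 [539.1 212.8  57.6]
185 [538.  213.9  46.7]
186 [538.  217.5  26.3]
187 [537.3 219.7  10.2]
188 [534.8 219.7   9.5]
189 [530.8 217.5  24.3]
210 [557.2 -28.9  96.7] [584.2   2.5 102.4] [570.7 -13.2  99.5]
133 [479.2 202.5  71.5] [516.9 223.7  78.8] [498.  213.1  75.2]
64 [538.2 203.   52.3] [554.9 227.7  58.6] [546.5 215.3  55.4]
```

Run:
```python
from h import *
t=load("top0.npz"); im=t["image"].astype(float); d=im[...,0]-im[...,1]  # wood: r>g; teal: r<g
def sub(line,level,direction):
    i=np.where((line[:-1]-level)*(line[1:]-level)<0)[0]
    i=i[0] if direction>0 else i[-1]
    return i+(level-line[i])/(line[i+1]-line[i])
def fitx(r,side):
    P=[]
    for v in r:
        seg=d[v,225:300]; 
        try:u=225+sub(seg,-40,side)+0; P.append(ray(t,u,v,.008)[:2]*1000)
        except Exception as e: pass
    P=np.array(P); 
    for _ in range(3):
        p=np.polyfit(P[:,0],P[:,1],1); r=abs(np.polyval(p,P[:,0])-P[:,1]); P=P[r<max(1.5*np.median(r),.3)]
    print('side',side,np.degrees(np.arctan(p[0])).round(2),'y at x=550',np.polyval(p,550).round(1),len(P),np.median(r).round(2))
fitx(range(150,218),1); fitx(range(150,218),-1)
for rows,dirn in(((134,235),1),((134,235),-1)):
    P=[]
    for u in range(240,284):
        if dirn==1 and 248<u<274: continue
        seg=d[134:235,u]; v=134+sub(seg,-40,dirn); P.append(ray(t,u,v,.008)[:2]*1000)
    P=np.array(P)
    p=np.polyfit(P[:,1],P[:,0],1); print('end',dirn,np.degrees(np.arctan(-p[0])).round(2),'x at y=215',np.polyval(p,215).round(1))
# wedge sub-pixel
r=im[...,0]
P=[]
print(np.round(d[172,345:368]),np.round(d[158:186,357]))
```

```text
side 1 0.86 y at x=550 278.8 49 0.14
side -1 0.7 y at x=550 152.3 39 0.19
end 1 1.37 x at y=215 647.5
end -1 1.21 x at y=215 444.2
[-82. -82. -82. -16.  35.  28.  24.  25.  24.  20.  23.  25.  25.  25.
  23.  25.  26.  23.  -4. -74. -82. -82. -82.] [-81. -83. -82. -81. -82. -49.  14.  24.  25.  25.  22.  21.  23.  24.
  25.  24.  23.  28.  22.  19.  19.  21.  16. -19. -47. -47. -47. -46.]
```

Run:
```python
from h import *
t=load("top0.npz"); im=t["image"].astype(float); d=im[...,0]-im[...,1]
print(-t["R"].T@t["t"])
def cross(seg,level,first):
    i=np.where((seg[:-1]-level)*(seg[1:]-level)<0)[0]; i=i[0] if first else i[-1]
    return i+(level-seg[i])/(seg[i+1]-seg[i])
h=.1
for nm,f in (('L',1),('R',0)):
    P=np.array([ray(t,340+cross(d[v,340:375],-28,f),v,h)[:2]*1000 for v in range(166,175)])
    p=np.polyfit(P[:,0],P[:,1],1); print(nm,np.degrees(np.arctan(p[0])).round(2),'y@570',np.polyval(p,570).round(1),P[:,1].round(1))
P=np.array([ray(t,u,150+cross(d[150:190,u],-28,1),h)[:2]*1000 for u in range(351,364)])
p=np.polyfit(P[:,1],P[:,0],1); print('T',np.degrees(np.arctan(-p[0])).round(2),'x@-13',np.polyval(p,-13).round(1))
cv2.imwrite("pics/wed.png",cv2.resize(t["image"][155:190,340:375,::-1],None,fx=14,fy=14,interpolation=cv2.INTER_NEAREST))
g=im.sum(2)
print(g[160:186,357])
```

```text
[0.40847761 0.03938876 1.15297048]
L -7.64 y@570 5.3 [4.3 4.3 4.7 5.  5.5 5.6 6.2 6.4 6.4]
R -6.05 y@570 -29.3 [-30.4 -30.5 -29.5 -29.4 -29.4 -28.8 -28.8 -28.6 -28.7]
T -4.13 x@-13 585.3
[351. 350. 353. 405. 611. 622. 620. 619. 632. 636. 626. 614. 617. 617.
 630. 599. 322. 311. 312. 306. 306. 271. 212. 217. 212. 211.]
```

View pics/wed.png

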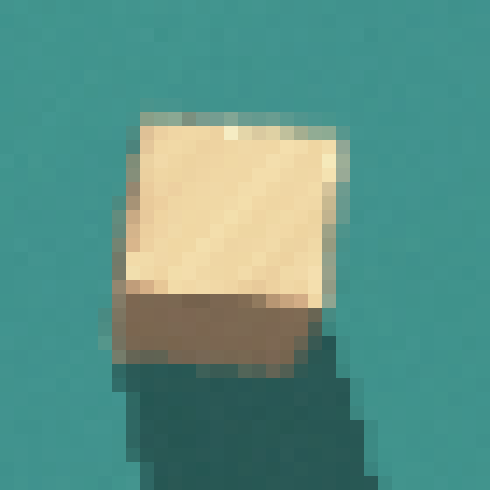

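```bash
cat >> h.py <<'E'
from scipy.spatial.transform import Rotation as Ro
def go(X,psi):
    from station import manip
    s=manip.sense(); R=Ro.from_quat(s["tool_rot"]).as_matrix(); p=np.array(s["tcp_pos"])
    yaw=np.arctan2(R[1,0],R[0,0])
    print('t',round(s["t"],2),'pos',p.round(4),'yaw',yaw.round(4),'tilt',R[:,2].round(4),'F',np.round(s["force"],1),'gap_mm',round(s["finger_gap"]*85.4,1))
    print('dp cm',(R.T@(np.array(X)-p)*100).round(2),'roll',(yaw-psi).round(3))
E
python3 -c "
from h import *
go([.5707,-.0129,.20],-.09)"
```

```text
t 0.1 pos [ 0.1702 -0.6007  0.2494] yaw 0.2758 tilt [-2.e-04  2.e-03 -1.e+00] F [-0.3  0.6  0.3] gap_mm 85.6
dp cm [ 54.55 -45.64   5.05] roll 0.366
```

```bash
python3 -m creep '{"claw":[8.5,8.5,8.5,8.5,8.5,8.5,8.5,8.5,8.5,8.5,8.5,8.5],"dp":[[1,-0.8,0],[3,-2.5,0],[6,-5,0],[9,-7.5,0],[12,-10,0],[15,-12.5,0],[18,-15,0],[21,-17.5,0],[24,-20,0],[27,-22.5,0],[29,-24,0],[30,-25,0]],"roll":[0,0.02,0.05,0.08,0.11,0.14,0.17,0.2,0.23,0.26,0.28,0.28]}'; python3 -c "
from h import *
go([.5707,-.0129,.20],-.09)"
```

```text
t: 1.3
tcp_pos: [0.3915, -0.2763, 0.2503]
tool_rot: [1.0, -0.001, -0.0, -0.0]
force: [0.7, -0.4, 0.4]
finger_gap: 0.995
t 1.3 pos [ 0.3915 -0.2763  0.2503] yaw -0.0014 tilt [-2.e-04  9.e-04 -1.e+00] F [ 0.7 -0.4  0.4] gap_mm 85.0
dp cm [ 17.88 -26.36   5.05] roll 0.089
```

```bash
python3 -m creep '{"claw":[8.5,8.5,8.5,8.5,8.5,8.5,8.5,8.5,8.5,8.5,8.5,8.5],"dp":[[0.7,-1,0.2],[2.4,-3.5,0.5],[4.4,-6.5,1],[6.4,-9.5,1.5],[8.4,-12.5,2],[10.4,-15.5,2.5],[12.4,-18.5,3],[14.4,-21.5,3.5],[16,-24,4.3],[17.4,-25.7,5],[17.9,-26.4,5],[17.9,-26.4,5]],"roll":[0,0.02,0.04,0.06,0.08,0.09,0.09,0.09,0.09,0.09,0.09,0.09]}'
python3 - <<'E'
from h import *
from station import imaging
go([.5707,-.0129,.075],-.09)
s=imaging.snapshot("scene"); cv2.imwrite("pics/a1.png",cv2.resize(s["image"][130:330,230:500,::-1],None,fx=2.8,fy=2.8))
E
```

```text
t: 2.5
tcp_pos: [0.5712, -0.0157, 0.2]
tool_rot: [0.999, -0.047, -0.0, 0.0]
force: [-0.5, -0.6, 0.3]
finger_gap: 0.992
t 2.5 pos [ 0.5712 -0.0157  0.2   ] yaw -0.0931 tilt [-5.e-04 -2.e-04 -1.e+00] F [-0.5 -0.6  0.3] gap_mm 84.7
dp cm [-0.06 -0.28 12.5 ] roll -0.003
```

View pics/a1.png

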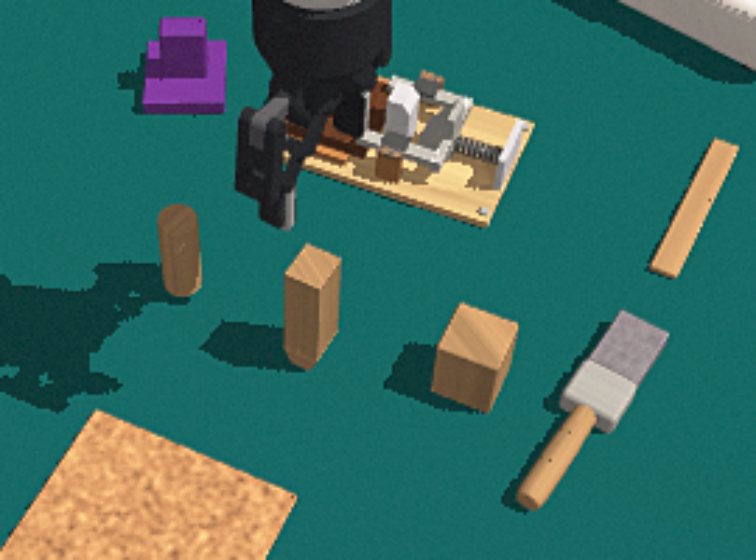

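The open gripper is above the wedge, which is at (313,300) in this crop, and nothing is in the way. Going down.

```bash
python3 -m creep '{"claw":[8.5,8.5,8.5,8.5,8.5,8.5],"dp":[[0,0,0],[0,0,1],[0,0,3],[0,0,5],[0,0,6],[0,0,6]],"roll":[0,0,0,0,0,0]}'
python3 - <<'E'
from h import *
go([.5707,-.0129,.075],-.09)
E
```

```text
t: 3.15
tcp_pos: [0.5695, -0.0162, 0.1387]
tool_rot: [0.999, -0.048, -0.002, -0.0]
force: [0.1, -0.2, -0.6]
finger_gap: 0.998
t 3.15 pos [ 0.5695 -0.0162  0.1387] yaw -0.0953 tilt [-3.8e-03  8.0e-04 -1.0e+00] F [ 0.1 -0.2 -0.6] gap_mm 85.2
dp cm [ 0.11 -0.34  6.37] roll -0.005
```

```bash
python3 -m creep '{"claw":[8.5,8.5,8.5,8.5,8.5,8.5,8.5],"dp":[[0,-0.3,0.5],[0.1,-0.3,2],[0.1,-0.3,4],[0.1,-0.3,5.5],[0.1,-0.3,6.3],[0.1,-0.3,6.3],[0.1,-0.3,6.3]],"roll":[0,0,0,0,0,0,0]}'
python3 - <<'E'
from h import *
go([.5707,-.0129,.075],-.09)
from station import imaging
s=imaging.snapshot("scene"); cv2.imwrite("pics/a2.png",cv2.resize(s["image"][130:330,230:500,::-1],None,fx=2.8,fy=2.8))
E
```

```text
t: 3.85
tcp_pos: [0.5728, -0.013, 0.0779]
tool_rot: [0.999, -0.047, 0.001, 0.0]
force: [-0.3, 1.2, -0.0]
finger_gap: 0.994
t 3.85 pos [ 0.5728 -0.013   0.0779] yaw -0.0941 tilt [ 1.3e-03 -3.0e-04 -1.0e+00] F [-0.3  1.2 -0. ] gap_mm 84.9
dp cm [-0.21  0.01  0.29] roll -0.004
```

View pics/a2.png

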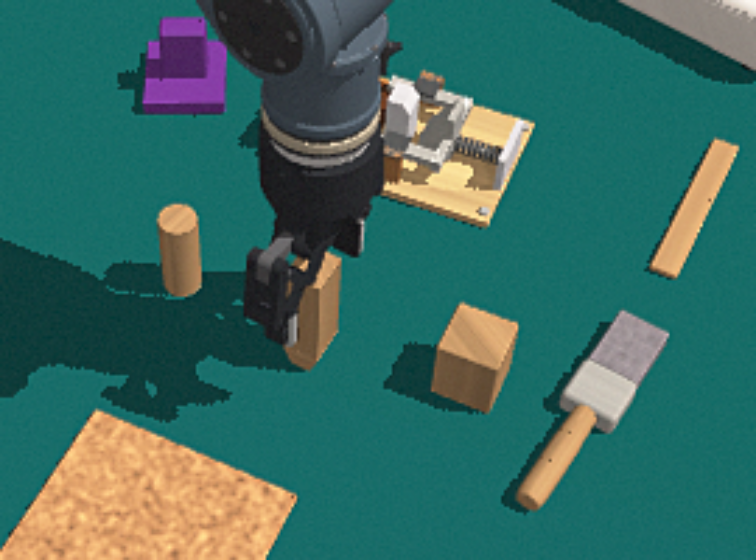

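The fingers straddle the wedge. Closing on it.

```bash
python3 -m creep '{"claw":[6,4.5,3.5,2.8,2.5,2.5,2.5,2.5,2.5,2.5],"dp":[[-0.1,0,0.2],[-0.1,0,0.2],[-0.1,0,0.2],[-0.1,0,0.2],[-0.1,0,0.2],[-0.1,0,0.2],[-0.1,0,0.2],[-0.1,0,0.2],[-0.1,0,0.2],[-0.1,0,0.2]],"roll":[0,0,0,0,0,0,0,0,0,0]}' 60
python3 - <<'E'
from h import *
go([.5707,-.0129,.075],-.09)
E
```

```text
t: 4.9
tcp_pos: [0.5713, -0.0129, 0.0756]
tool_rot: [0.999, -0.047, 0.0, 0.0]
force: [-0.1, 0.1, 5.1]
finger_gap: 0.372
t 4.9 pos [ 0.5713 -0.0129  0.0756] yaw -0.0942 tilt [ 4.e-04 -1.e-04 -1.e+00] F [-0.1  0.1  5.1] gap_mm 31.8
dp cm [-0.06  0.    0.06] roll -0.004
```

```bash
python3 -m creep '{"claw":[2.5,2.5,2.5,2.5,2.5,2.5,2.5,2.5,2.5],"dp":[[0,0,-0.5],[0,0,-2],[0,0,-4],[0,0,-6],[0,0,-8],[0,0,-9.5],[0,0,-10],[0,0,-10],[0,0,-10]],"roll":[0,0,0,0,0,-0.05,-0.11,-0.11,-0.11]}'
python3 - <<'E'
from h import *
go([.5755,.2155,.175],.017)
from station import imaging
s=imaging.snapshot("scene"); cv2.imwrite("pics/a3.png",cv2.resize(s["image"][130:330,230:500,::-1],None,fx=2.8,fy=2.8)); np.savez("s3.npz",**s)
E
```

```text
t: 5.8
tcp_pos: [0.5708, -0.0128, 0.1749]
tool_rot: [1.0, 0.007, -0.0, -0.0]
force: [0.3, 0.2, -1.7]
finger_gap: 0.363
t 5.8 pos [ 0.5708 -0.0128  0.1749] yaw 0.0145 tilt [-8.e-04  2.e-04 -1.e+00] F [ 0.3  0.2 -1.7] gap_mm 31.0
dp cm [ 8.000e-01 -2.282e+01 -1.000e-02] roll -0.002
```

View pics/a3.png

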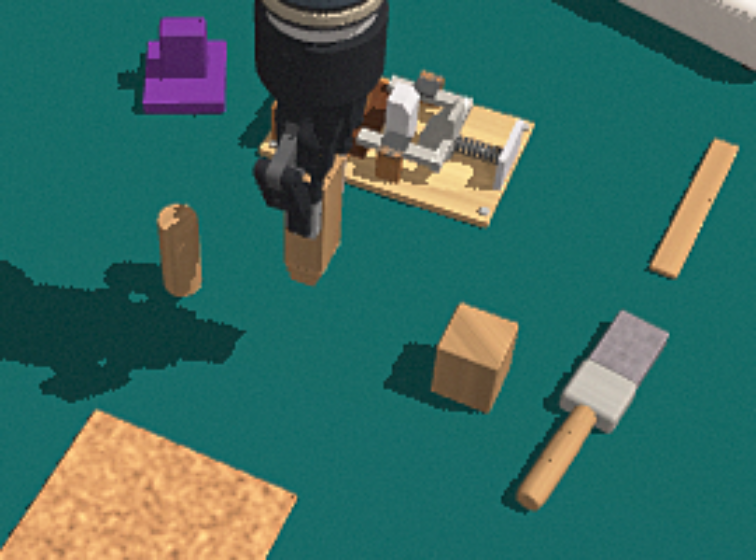

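The wedge is held upright, with its foot at about (305,275) in the crop. Carrying it over the gap.

```bash
python3 -m creep '{"claw":[2.5,2.5,2.5,2.5,2.5,2.5,2.5,2.5,2.5,2.5,2.5,2.5],"dp":[[0,-1,0],[0.1,-3,0],[0.2,-6,0],[0.3,-9,0],[0.4,-12,0],[0.5,-15,0],[0.6,-18,0],[0.7,-20.5,0],[0.8,-22,0],[0.8,-22.8,0],[0.8,-22.8,0],[0.8,-22.8,0]],"roll":[0,0,0,0,0,0,0,0,0,0,0,0]}'; python3 -m creep '{"claw":[2.5,2.5],"dp":[[0,0,0],[0,0,0]],"roll":[0,0]}'
python3 - <<'E'
from h import *
go([.5755,.2155,.175],.017)
from station import imaging
s=imaging.snapshot("scene"); cv2.imwrite("pics/a4.png",cv2.resize(s["image"][70:220,280:450,::-1],None,fx=4,fy=4,interpolation=cv2.INTER_CUBIC)); np.savez("s4.npz",**s)
for X in ([.5755,.2155,.1],[.5755,.1995,.116],[.5615,.1995,.116],[.5895,.1995,.116],[.5675,.2154,.008]): print(np.round((np.array(proj(s,X))-[280,70])*4))
E
```

```text
t: 7.05
tcp_pos: [0.5755, 0.2145, 0.1751]
tool_rot: [1.0, 0.008, -0.0, 0.0]
force: [0.6, 0.2, -1.6]
finger_gap: 0.37
t: 7.25
tcp_pos: [0.5757, 0.2142, 0.1753]
tool_rot: [1.0, 0.007, -0.0, 0.0]
force: [1.0, 0.4, 0.2]
finger_gap: 0.368
t 7.25 pos [0.5757 0.2142 0.1753] yaw 0.0143 tilt [-2.e-04 -2.e-04 -1.e+00] F [1.  0.4 0.2] gap_mm 31.4
dp cm [-0.02 -0.13  0.03] roll -0.003
[427. 331.]
[419. 327.]
[394. 319.]
[443. 334.]
[400. 444.]
```

View pics/a4.png

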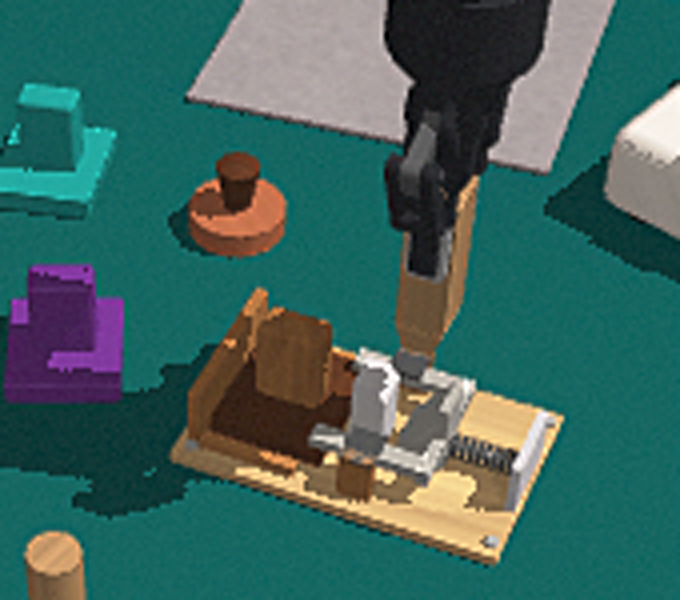

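Run:
```python
from h import *
s=load("s4.npz"); W=world(s)*1000
im=s["image"].astype(float)
m=np.zeros((400,640),bool); m[115:165,370:405]=1
m&=(im[...,0]-im[...,2]>25)&(W[...,2]>90)&(W[...,2]<240)
P=W[m]; print(m.sum(),np.percentile(P,[1,50,99],0).round(1))
for z0 in range(90,215,6):
    q=P[(P[:,2]>=z0)&(P[:,2]<z0+6)]
    if len(q)>3: print(z0,len(q),q.min(0).round(1),q.max(0).round(1))
```

```text
380 [[561.5 186.8 101. ]
 [584.1 199.1 140.2]
 [589.2 227.5 217.7]]
96 8 [568.7 198.2  99. ] [582.5 200.  101.9]
102 16 [565.8 196.5 102.5] [583.8 200.1 107.9]
108 18 [565.4 195.9 108.1] [585.7 201.1 113.9]
114 31 [561.7 195.9 114.1] [589.2 225.4 119.7]
120 36 [561.3 195.  120.1] [589.  224.5 125.7]
126 37 [560.7 195.9 126.1] [588.9 224.3 132. ]
132 37 [563.6 195.4 132. ] [588.9 229.8 137.9]
138 31 [563.2 194.9 138.2] [588.8 226.5 143.5]
144 33 [562.5 195.  144.3] [589.  226.7 149.8]
150 21 [563.3 195.  150.1] [589.5 230.6 154.8]
156 17 [561.7 191.7 156.2] [589.1 228.9 161.7]
162 13 [560.7 198.2 162.1] [589.2 226.3 167.4]
168 15 [561.6 190.8 168.6] [588.7 224.4 173.7]
174 8 [562.6 197.  174.9] [588.7 231.  179.4]
180 13 [587.4 198.  180.5] [589.3 227.1 184.6]
186 12 [587.  197.1 186.9] [589.1 225.3 191.8]
192 9 [585.6 196.6 192.2] [588.9 223.3 197.7]
198 19 [584.7 197.3 198.2] [589.  226.3 201.3]
```

The depth map gives the wedge body x 561–589, near face y≈198, and z 99–201. It is upright and 8 mm off catch_face as wanted. Going down to the mouth.

```bash
python3 -m creep '{"claw":[2.5,2.5,2.5,2.5,2.5,2.5,2.5,2.5],"dp":[[0,-0.1,0.4],[0,-0.1,1.2],[0,-0.1,2],[0,-0.1,2.8],[0,-0.1,3.6],[0,-0.1,4.2],[0,-0.1,4.5],[0,-0.1,4.5]],"roll":[0,0,0,0,0,0,0,0]}' 80; python3 -m creep '{"claw":[2.5,2.5,2.5,2.5,2.5,2.5,2.5,2.5],"dp":[[0,0,0.3],[0,0,0.6],[0,0,0.9],[0,0,1.2],[0,0,1.5],[0,0,1.8],[0,0,2],[0,0,2]],"roll":[0,0,0,0,0,0,0,0]}'
python3 - <<'E'
from h import *
go([.5755,.2155,.083],.017)
from station import imaging
s=imaging.snapshot("scene"); cv2.imwrite("pics/a5.png",cv2.resize(s["image"][70:220,280:450,::-1],None,fx=4,fy=4,interpolation=cv2.INTER_CUBIC)); np.savez("s5.npz",**s)
E
```

```text
t: 8.1
tcp_pos: [0.5753, 0.2162, 0.1297]
tool_rot: [1.0, 0.008, -0.001, 0.0]
force: [0.5, 0.2, -0.6]
finger_gap: 0.365
t: 8.9
tcp_pos: [0.5748, 0.2163, 0.1108]
tool_rot: [1.0, 0.008, -0.001, -0.0]
force: [-2.6, 0.2, 3.2]
finger_gap: 0.368
t 8.9 pos [0.5748 0.2163 0.1108] yaw 0.0158 tilt [-0.0016  0.     -1.    ] F [-2.6  0.2  3.2] gap_mm 31.5
dp cm [0.07 0.08 2.78] roll -0.001
```

View pics/a5.png

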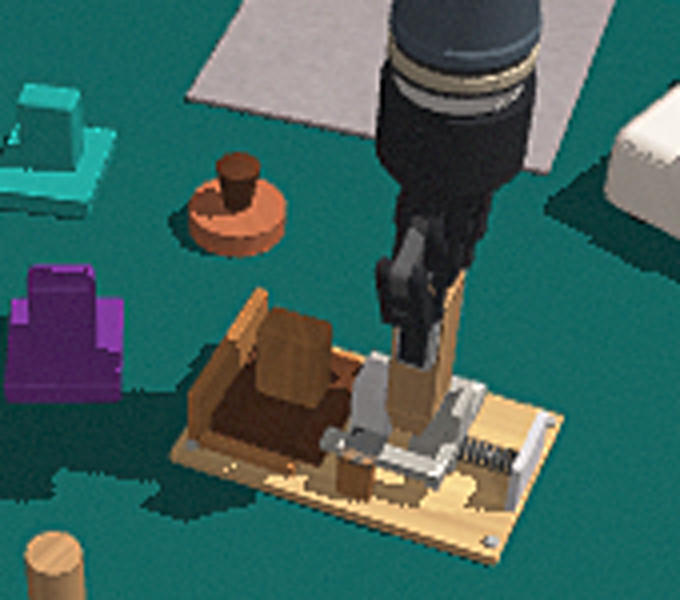

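The wedge is in the mouth and the fork has begun to slide back. Continuing down and watching the force.

```bash
python3 -m creep '{"claw":[2.5,2.5,2.5,2.5,2.5,2.5,2.5,2.5,2.5],"dp":[[0,0,0.3],[0,0,0.6],[0,0,0.9],[0,0,1.2],[0,0,1.5],[0,0,1.8],[0,0,2.1],[0,0,2.3],[0,0,2.3]],"roll":[0,0,0,0,0,0,0,0,0]}'
python3 - <<'E'
from h import *
go([.5755,.2155,.083],.017)
E
```

```text
t: 9.85
tcp_pos: [0.575, 0.2162, 0.0867]
tool_rot: [1.0, 0.008, -0.001, 0.0]
force: [-3.7, 0.5, 1.4]
finger_gap: 0.362
t 9.85 pos [0.575  0.2162 0.0867] yaw 0.0158 tilt [-1.5e-03 -2.0e-04 -1.0e+00] F [-3.7  0.5  1.4] gap_mm 30.9
dp cm [0.05 0.07 0.37] roll -0.001
```

```bash
python3 -m creep '{"claw":[2.5,2.5,2.5,2.5],"dp":[[0,0,0.15],[0,0,0.3],[0,0,0.4],[0,0,0.4]],"roll":[0,0,0,0]}'
python3 - <<'E'
from h import *
go([.5755,.2155,.083],.017)
E
```

```text
t: 10.25
tcp_pos: [0.5754, 0.2162, 0.0837]
tool_rot: [1.0, 0.008, -0.0, 0.0]
force: [-4.4, -0.3, 5.8]
finger_gap: 0.363
t 10.25 pos [0.5754 0.2162 0.0837] yaw 0.0158 tilt [-4.e-04 -1.e-04 -1.e+00] F [-4.4 -0.3  5.8] gap_mm 31.0
dp cm [0.01 0.07 0.07] roll -0.001
```

```bash
python3 -m creep '{"claw":[2.5,2.5,2.5],"dp":[[0,0,0.1],[0,0,0.2],[0,0,0.2]],"roll":[0,0,0]}'
python3 - <<'E'
from h import *
go([.5755,.2155,.083],.017)
from station import imaging
for n in ("scene","top"):
    s=imaging.snapshot(n); np.savez(n+"6.npz",**s)
    c=s["image"][70:220,280:450] if n=="scene" else s["image"][120:240,200:320]
    cv2.imwrite(f"pics/a6{n}.png",cv2.resize(c[:,:,::-1],None,fx=4,fy=4,interpolation=cv2.INTER_CUBIC))
E
```

```text
t: 10.55
tcp_pos: [0.5755, 0.2162, 0.0836]
tool_rot: [1.0, 0.008, 0.0, 0.0]
force: [-7.1, -0.7, 17.1]
finger_gap: 0.365
t 10.55 pos [0.5755 0.2162 0.0836] yaw 0.016 tilt [ 1.e-04 -2.e-04 -1.e+00] F [-7.1 -0.7 17.1] gap_mm 31.2
dp cm [-0.    0.07  0.06] roll -0.001
```

View pics/a6scene.png

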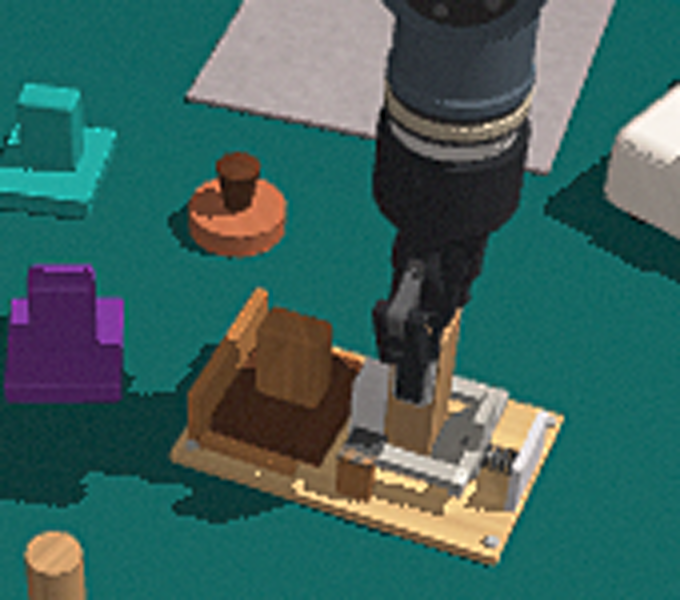

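The wedge bottoms at TCP z=83.6 mm with 17 N, and the prongs are clear of the block. Before letting go I ease it −4 mm against the post.

```bash
python3 -m creep '{"claw":[2.5,2.5,2.5,2.5,2.5],"dp":[[-0.1,0,0],[-0.2,0,0],[-0.3,0,0],[-0.4,0,0],[-0.4,0,0]],"roll":[0,0,0,0,0]}'
python3 - <<'E'
from h import *
go([.5755,.2155,.083],.017)
E
```

```text
t: 11.15
tcp_pos: [0.5747, 0.2162, 0.0837]
tool_rot: [1.0, 0.008, 0.004, -0.0]
force: [-1.6, -1.4, 11.7]
finger_gap: 0.363
t 11.15 pos [0.5747 0.2162 0.0837] yaw 0.0163 tilt [ 7.6e-03  5.0e-04 -1.0e+00] F [-1.6 -1.4 11.7] gap_mm 31.0
dp cm [0.08 0.07 0.07] roll -0.001
```

```bash
python3 -m creep '{"claw":[2.5,2.5,2.5,2.5],"dp":[[0,0,-0.1],[0,0,-0.15],[0,0,-0.15],[0,0,-0.15]],"roll":[0,0,0,0]}'
python3 - <<'E'
from h import *
go([.5755,.2155,.083],.017)
E
```

```text
t: 11.55
tcp_pos: [0.5739, 0.2162, 0.0837]
tool_rot: [1.0, 0.008, 0.003, -0.0]
force: [0.6, -0.4, 6.5]
finger_gap: 0.365
t 11.55 pos [0.5739 0.2162 0.0837] yaw 0.0161 tilt [ 5.3e-03  4.0e-04 -1.0e+00] F [ 0.6 -0.4  6.5] gap_mm 31.1
dp cm [0.16 0.08 0.07] roll -0.001
```

```bash
python3 -m creep '{"claw":[3.2,3.6,4.2,5,5.5,5.5,5.5],"dp":[[0,0,0],[0,0,0],[0,0,0],[0,0,0],[0,0,0],[0,0,0],[0,0,0]],"roll":[0,0,0,0,0,0,0]}'
python3 - <<'E'
from h import *
go([.5755,.2155,.083],.017)
from station import imaging
s=imaging.snapshot("scene");c=s["image"][70:220,280:450]
cv2.imwrite("pics/a7.png",cv2.resize(c[:,:,::-1],None,fx=4,fy=4,interpolation=cv2.INTER_CUBIC))
E
```

```text
t: 12.25
tcp_pos: [0.5716, 0.2162, 0.0828]
tool_rot: [1.0, 0.008, -0.0, 0.0]
force: [-0.1, -0.1, 0.1]
finger_gap: 0.643
t 12.25 pos [0.5716 0.2162 0.0828] yaw 0.0157 tilt [-0. -0. -1.] F [-0.1 -0.1  0.1] gap_mm 54.9
dp cm [ 0.39  0.07 -0.02] roll -0.001
```

View pics/a7.png

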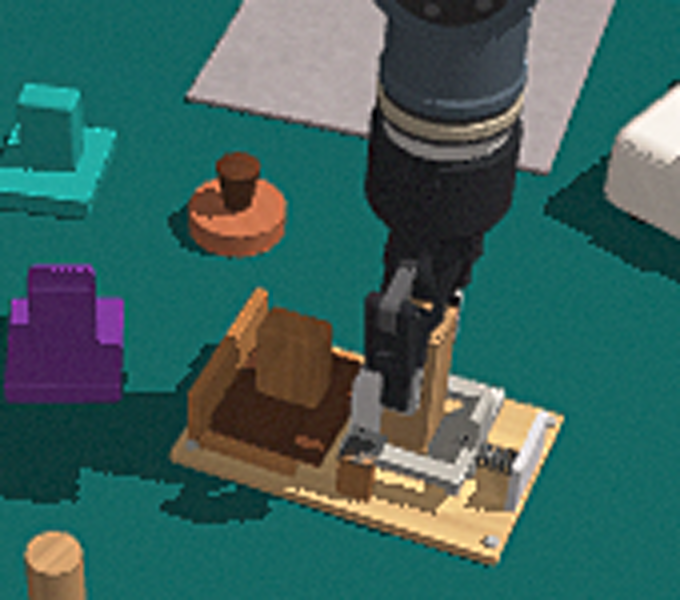

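The fingers are open, the wedge stands, and the fork is back. Retracting straight up to check.

```bash
python3 -m creep '{"claw":[5.5,5.5,5.5,5.5,5.5,5.5,5.5,5.5],"dp":[[0,0,-0.5],[0,0,-2],[0,0,-4],[0,0,-6],[0,0,-8],[0,0,-10],[0,0,-10.5],[0,0,-10.5]],"roll":[0,0,0,0,0,0,0,0]}'; python3 -m creep '{"claw":[5.5,5.5,5.5,5.5,5.5],"dp":[[-1,0,0],[-3,0,0],[-6,0,0],[-7.4,0,0],[-7.4,0,0]],"roll":[0,0,0,0,0]}'
python3 - <<'E'
from h import *
go([.4972,.2142,.060],.017)
from station import imaging
s=imaging.snapshot("scene");c=s["image"][70:220,280:450]; np.savez("s8.npz",**s)
cv2.imwrite("pics/a8.png",cv2.resize(c[:,:,::-1],None,fx=4,fy=4,interpolation=cv2.INTER_CUBIC))
W=world(s)*1000; im=s["image"].astype(float)
m=np.zeros((400,640),bool); m[135:190,370:405]=1
m&=(im[...,0]-im[...,2]>25)&(W[...,2]>60)&(W[...,2]<130)&(W[...,0]>550)&(W[...,0]<595)
P=W[m]
for z0 in range(60,112,8):
    q=P[(P[:,2]>=z0)&(P[:,2]<z0+8)]
    if len(q)>3: print(z0,len(q),np.percentile(q,3,0).round(1),np.percentile(q,97,0).round(1))
E
```

```text
t: 13.1
tcp_pos: [0.5723, 0.2163, 0.1896]
tool_rot: [1.0, 0.008, 0.002, -0.0]
force: [1.0, -1.0, -0.7]
finger_gap: 0.644
t: 13.6
tcp_pos: [0.4934, 0.2147, 0.1864]
tool_rot: [1.0, 0.008, -0.003, 0.001]
force: [0.7, 1.4, -0.1]
finger_gap: 0.646
t 13.6 pos [0.4934 0.2147 0.1864] yaw 0.0167 tilt [-0.0064 -0.0012 -1.    ] F [ 0.7  1.4 -0.1] gap_mm 55.2
dp cm [ 0.46  0.05 12.64] roll -0.0
60 45 [560.  196.6  60.4] [586.4 225.3  67.7]
68 41 [559.7 197.8  68.4] [586.5 227.3  75.6]
76 45 [560.5 197.4  76.2] [586.4 223.1  84. ]
84 40 [560.  198.8  84.1] [586.5 222.1  91.7]
92 45 [559.5 197.   93.1] [586.4 225.2  99.9]
100 105 [559.1 198.6 100.8] [586.5 231.8 108. ]
108 59 [561.2 199.3 108. ] [585.2 227.9 110.1]
```

View pics/a8.png

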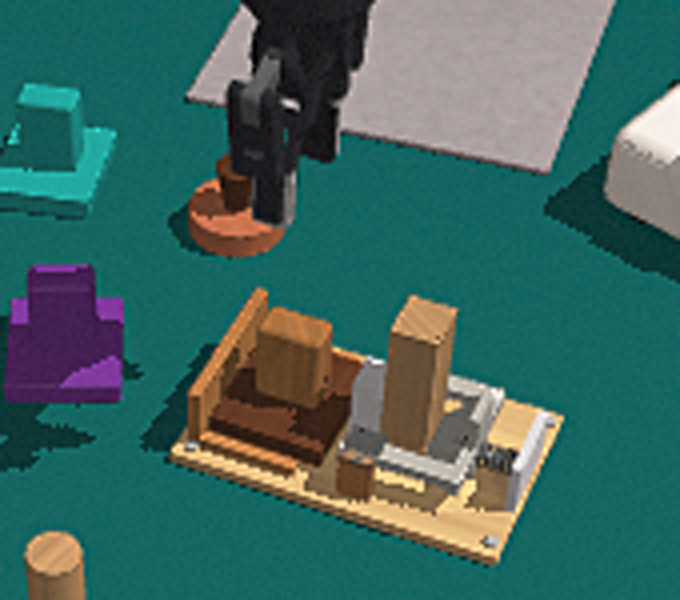

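The wedge stands upright and seated on its own, with its top at z≈108 mm and faces at x 559–586.5. Now the handle.

```bash
python3 -m creep '{"claw":[5.5,5.5,5.5],"dp":[[0,0,0],[0,0,0],[0,0,0]],"roll":[0,0,0]}'
python3 - <<'E'
from h import *
go([.4972,.2142,.058],.017)
E
```

```text
t: 13.95
tcp_pos: [0.4985, 0.2149, 0.1877]
tool_rot: [1.0, 0.008, 0.0, -0.0]
force: [0.2, 0.4, -0.2]
finger_gap: 0.642
t 13.95 pos [0.4985 0.2149 0.1877] yaw 0.0154 tilt [ 6.e-04  1.e-04 -1.e+00] F [ 0.2  0.4 -0.2] gap_mm 54.8
dp cm [-0.14  0.07 12.97] roll -0.002
```

```bash
python3 -m creep '{"claw":[5.5,5.5,5.5,5.5,5.5,5.5,5.5,5.5,5.5,5.5],"dp":[[0,0,1],[-0.1,0.1,3],[-0.1,0.1,5],[-0.1,0.1,7],[-0.1,0.1,9],[-0.1,0.1,10.5],[-0.1,0.1,12],[-0.1,0.1,12.8],[-0.1,0.1,13],[-0.1,0.1,13]],"roll":[0,0,0,0,0,0,0,0,0,0]}'
python3 - <<'E'
from h import *
go([.4972,.2142,.058],.017)
from station import imaging
s=imaging.snapshot("scene");c=s["image"][70:220,280:450]
cv2.imwrite("pics/a9.png",cv2.resize(c[:,:,::-1],None,fx=4,fy=4,interpolation=cv2.INTER_CUBIC))
E
```

```text
t: 14.95
tcp_pos: [0.4966, 0.2139, 0.0575]
tool_rot: [1.0, 0.008, -0.0, 0.0]
force: [0.3, -0.1, -0.7]
finger_gap: 0.645
t 14.95 pos [0.4966 0.2139 0.0575] yaw 0.0157 tilt [-4.e-04 -1.e-04 -1.e+00] F [ 0.3 -0.1 -0.7] gap_mm 55.1
dp cm [ 0.06 -0.03 -0.05] roll -0.001
```

View pics/a9.png

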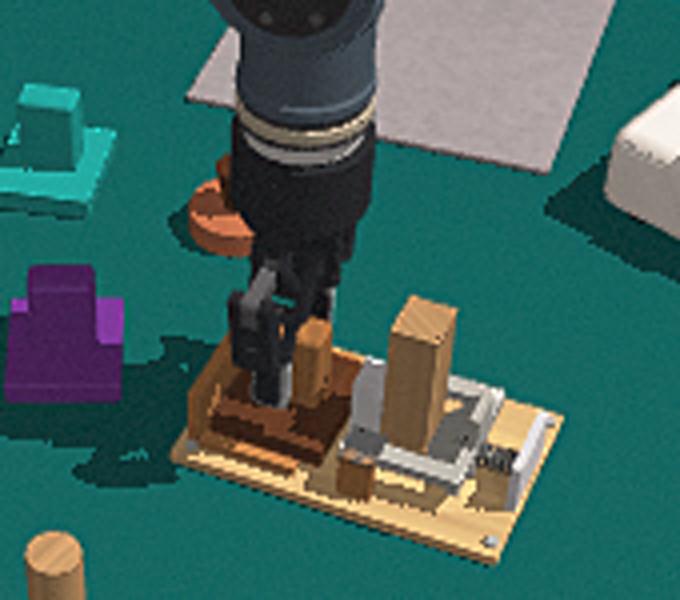

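The fingers straddle the handle. Closing, then a slow lift.

```bash
python3 -m creep '{"claw":[4.5,3.5,3,2.5,2,1.8,1.8,1.8],"dp":[[0,0,0],[0,0,0],[0,0,0],[0,0,0],[0,0,0],[0,0,0],[0,0,0],[0,0,0]],"roll":[0,0,0,0,0,0,0,0]}' 60; python3 -m creep '{"claw":[1.8,1.8,1.8,1.8,1.8,1.8,1.8],"dp":[[0,0,-0.2],[0,0,-0.6],[0,0,-1],[0,0,-1.4],[0,0,-1.8],[0,0,-2],[0,0,-2]],"roll":[0,0,0,0,0,0,0]}'
python3 - <<'E'
from h import *
go([.5348,-.2025,.21],.017)
from station import imaging
s=imaging.snapshot("scene");c=s["image"][70:220,280:450]
cv2.imwrite("pics/a10.png",cv2.resize(c[:,:,::-1],None,fx=4,fy=4,interpolation=cv2.INTER_CUBIC))
E
```

```text
t: 15.8
tcp_pos: [0.4969, 0.2146, 0.0585]
tool_rot: [1.0, 0.008, 0.001, -0.0]
force: [-0.4, 3.2, 6.5]
finger_gap: 0.27
t: 16.5
tcp_pos: [0.4968, 0.214, 0.0782]
tool_rot: [1.0, 0.008, 0.0, -0.0]
force: [-0.3, -0.6, -2.9]
finger_gap: 0.267
t 16.5 pos [0.4968 0.214  0.0782] yaw 0.0158 tilt [ 8.e-04  1.e-04 -1.e+00] F [-0.3 -0.6 -2.9] gap_mm 22.8
dp cm [  3.15  41.7  -13.18] roll -0.001
```

View pics/a10.png

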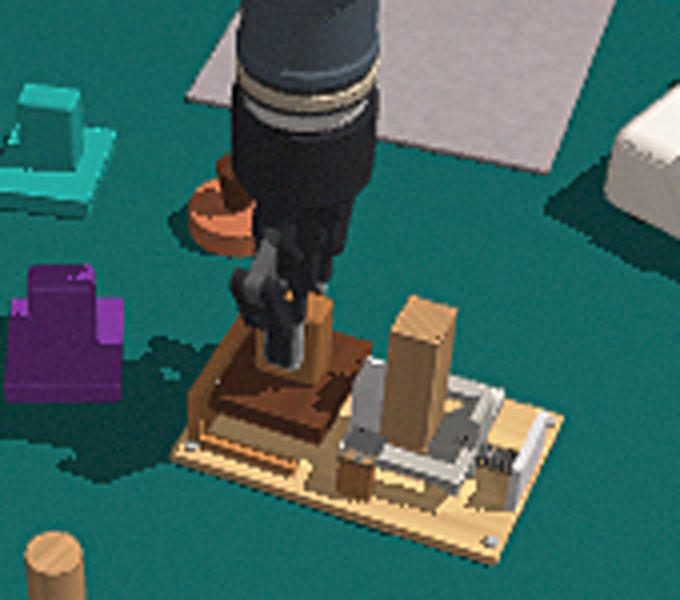

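The block lifts free (2.9 N, its weight), and the wedge and fork have not moved. Raising, then carrying it to the mat.

```bash
python3 -m creep '{"claw":[1.8,1.8,1.8,1.8,1.8,1.8,1.8,1.8,1.8,1.8],"dp":[[0,0,-0.5],[0,0,-1.5],[0,0,-3],[0,0,-5],[0,0,-7],[0,0,-9],[0,0,-11],[0,0,-12.5],[0,0,-13],[0,0,-13]],"roll":[0,0,0,0,0,0,0,0,0,0]}'; python3 -m creep '{"claw":[1.8,1.8,1.8,1.8,1.8,1.8,1.8,1.8,1.8,1.8,1.8,1.8],"dp":[[0,0.5,0],[0,1.5,0],[0,3,0],[0.2,5,0],[0.3,7,0],[0.5,9,0],[0.7,11,0],[0.9,13,0],[1.1,15,0],[1.3,17,0],[1.4,19,0],[1.5,21,0]],"roll":[0,0,0,0,0,0,0,0,0,0,0,0]}';  python3 -m creep '{"claw":[1.8,1.8,1.8,1.8,1.8,1.8,1.8,1.8,1.8,1.8,1.8,1.8],"dp":[[0.1,2,0],[0.3,4,0],[0.5,6,0],[0.7,8,0],[0.9,10,0],[1.1,12,0],[1.3,14,0],[1.5,16,0],[1.6,18,0],[1.6,19.5,0],[1.6,20.5,0],[1.6,20.5,0]],"roll":[0,0,0,0,0,0,0,0,0,0,0,0]}'; python3 -m creep '{"claw":[1.8,1.8,1.8],"dp":[[0,0,0],[0,0,0],[0,0,0]],"roll":[0,0,0]}'
python3 - <<'E'
from h import *
go([.5338,-.2020,.0635],.017)
from station import imaging
s=imaging.snapshot("scene");np.savez("s11.npz",**s)
cv2.imwrite("pics/a11.png",cv2.resize(s["image"][130:390,190:450,::-1],None,fx=2.3,fy=2.3,interpolation=cv2.INTER_CUBIC))
E
```

```text
t: 17.55
tcp_pos: [0.4968, 0.2141, 0.2089]
tool_rot: [1.0, 0.008, 0.001, -0.0]
force: [-0.9, 0.2, -4.8]
finger_gap: 0.275
t: 18.75
tcp_pos: [0.5143, 0.0022, 0.2072]
tool_rot: [1.0, 0.007, -0.001, 0.0]
force: [-0.1, -0.2, -5.1]
finger_gap: 0.27
t: 19.95
tcp_pos: [0.5339, -0.2021, 0.2075]
tool_rot: [1.0, 0.007, -0.0, 0.0]
force: [0.0, -0.1, -4.7]
finger_gap: 0.271
t: 20.25
tcp_pos: [0.534, -0.1995, 0.2078]
tool_rot: [1.0, 0.008, -0.0, -0.0]
force: [-0.6, 0.1, -4.4]
finger_gap: 0.271
t 20.25 pos [ 0.534  -0.1995  0.2078] yaw 0.0169 tilt [-4.e-04  4.e-04 -1.e+00] F [-0.6  0.1 -4.4] gap_mm 23.1
dp cm [-0.02  0.25 14.43] roll -0.0
```

View pics/a11.png

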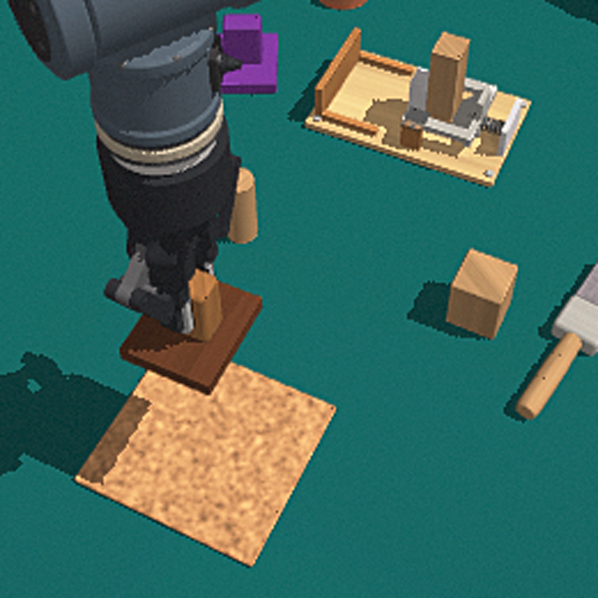

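The block hangs level over the mat at about (190,340) in the crop, and the wedge is still upright in the fixture. Lowering; I expect contact at TCP z≈0.0555.

```bash
python3 -m creep '{"claw":[1.8,1.8,1.8,1.8,1.8,1.8,1.8,1.8,1.8,1.8],"dp":[[0,0.1,0.5],[0,0.2,2],[0,0.2,4],[0,0.2,6],[0,0.2,8],[0,0.2,10],[0,0.2,11.5],[0,0.2,12.5],[0,0.2,13],[0,0.2,13]],"roll":[0,0,0,0,0,0,0,0,0,0]}'; python3 -m creep '{"claw":[1.8,1.8,1.8,1.8,1.8,1.8,1.8,1.8,1.8],"dp":[[0,0,0.2],[0,0,0.5],[0,0,0.8],[0,0,1.1],[0,0,1.4],[0,0,1.6],[0,0,1.7],[0,0,1.8],[0,0,1.8]],"roll":[0,0,0,0,0,0,0,0,0]}'
python3 - <<'E'
from h import *
go([.5338,-.2020,.0555],.017)
E
```

```text
t: 21.3
tcp_pos: [0.5341, -0.2023, 0.0773]
tool_rot: [1.0, 0.008, -0.0, -0.0]
force: [-0.2, -0.5, -3.4]
finger_gap: 0.275
t: 22.2
tcp_pos: [0.5341, -0.2024, 0.0597]
tool_rot: [1.0, 0.008, -0.0, -0.0]
force: [0.2, 0.0, -4.2]
finger_gap: 0.276
t 22.2 pos [ 0.5341 -0.2024  0.0597] yaw 0.0158 tilt [-1.e-04  1.e-04 -1.e+00] F [ 0.2  0.  -4.2] gap_mm 23.6
dp cm [-0.03 -0.04  0.42] roll -0.001
```

```bash
python3 -m creep '{"claw":[1.8,1.8,1.8,1.8,1.8],"dp":[[0,0,0.1],[0,0,0.2],[0,0,0.3],[0,0,0.4],[0,0,0.4]],"roll":[0,0,0,0,0]}'
python3 - <<'E'
from h import *
go([.5338,-.2020,.0555],.017)
E
```

```text
t: 22.7
tcp_pos: [0.5341, -0.2024, 0.0556]
tool_rot: [1.0, 0.008, -0.0, -0.0]
force: [0.1, -0.6, -4.0]
finger_gap: 0.274
t 22.7 pos [ 0.5341 -0.2024  0.0556] yaw 0.0158 tilt [-3.e-04  2.e-04 -1.e+00] F [ 0.1 -0.6 -4. ] gap_mm 23.4
dp cm [-0.03 -0.04  0.01] roll -0.001
```

No contact yet, so I go down in small steps.

```bash
python3 -m creep '{"claw":[1.8,1.8,1.8],"dp":[[0,0,0.05],[0,0,0.1],[0,0,0.1]],"roll":[0,0,0]}'; python3 -m creep '{"claw":[1.8,1.8,1.8],"dp":[[0,0,0.05],[0,0,0.1],[0,0,0.1]],"roll":[0,0,0]}'
```

```text
t: 23.0
tcp_pos: [0.5341, -0.2025, 0.0555]
tool_rot: [1.0, 0.008, 0.0, 0.0]
force: [-2.7, 0.8, 3.4]
finger_gap: 0.274
t: 23.3
tcp_pos: [0.5341, -0.2025, 0.0554]
tool_rot: [1.0, 0.008, 0.0, 0.0]
force: [-4.0, 1.4, 10.4]
finger_gap: 0.27
```

Contact came at z=0.0555, as expected. Easing off slightly, then releasing.

```bash
python3 -m creep '{"claw":[1.8,1.8,2.6,3.2,4,5,5.5,5.5,5.5],"dp":[[0,0,-0.1],[0,0,-0.15],[0,0,-0.15],[0,0,-0.15],[0,0,-0.15],[0,0,-0.15],[0,0,-0.15],[0,0,-0.15],[0,0,-0.15]],"roll":[0,0,0,0,0,0,0,0,0]}'; python3 -m creep '{"claw":[5.5,5.5,5.5,5.5,5.5,5.5,5.5,5.5],"dp":[[0,0,-0.5],[0,0,-2],[0,0,-4],[0,0,-7],[0,0,-10],[0,0,-13],[0,0,-14],[0,0,-14]],"roll":[0,0,0,0,0,0,0,0]}'; python3 -m creep '{"claw":[5.5,5.5,5.5,5.5,5.5,5.5,5.5],"dp":[[0,1,0],[-1,4,0],[-2,8,0],[-3,12,0],[-4,16,0],[-4,18,0],[-4,18,0]],"roll":[0,0,0,0,0,0,0]}'
python3 - <<'E'
from h import *
from station import imaging
for n in ("scene","top"):
    s=imaging.snapshot(n);np.savez(n+"12.npz",**s)
    cv2.imwrite(f"pics/a12{n}.png",s["image"][:,:,::-1])
    W=world(s)*1000
    m=(abs(W[...,0]-534)<60)&(abs(W[...,1]+202)<70)
    for lo,hi in((16,26),(66,82)):
        k=m&(W[...,2]>lo)&(W[...,2]<hi); P=W[k]; print(n,lo,k.sum(),np.percentile(P,1,0).round(1),np.percentile(P,99,0).round(1),np.median(P,0).round(1))
    k=(abs(W[...,0]-572)<25)&(abs(W[...,1]-215)<25)&(W[...,2]>90)&(W[...,2]<120); P=W[k]; print('wedge',k.sum(),np.percentile(P,2,0).round(1),np.percentile(P,98,0).round(1))
E
```

```text
t: 24.2
tcp_pos: [0.5342, -0.2025, 0.0553]
tool_rot: [1.0, 0.008, -0.0, -0.0]
force: [0.1, -0.0, -0.6]
finger_gap: 0.645
t: 25.0
tcp_pos: [0.535, -0.203, 0.1971]
tool_rot: [1.0, 0.008, 0.002, 0.001]
force: [-1.0, 0.6, -0.9]
finger_gap: 0.644
t: 25.7
tcp_pos: [0.4958, -0.3867, 0.193]
tool_rot: [1.0, 0.006, -0.001, -0.0]
force: [0.7, 0.1, -0.3]
finger_gap: 0.64
scene 16 1024 [ 500.3 -243.3   16.7] [ 569.3 -163.7   24.4] [ 545.4 -219.2   20.8]
scene 66 290 [ 515.7 -215.8   66.3] [ 553.9 -192.2   75.5] [ 535.9 -205.    72.1]
wedge 223 [558.6 197.7  91. ] [586.6 229.8 110.5]
top 16 695 [ 500.2 -242.8   17.7] [ 568.7 -163.3   25.8] [ 531.4 -193.2   22.2]
top 66 184 [ 515.  -214.8   68.1] [ 552.3 -191.    78.2] [ 533.5 -202.3   73.9]
wedge 208 [557.7 199.8  92. ] [585.3 231.8 112.1]
```

View pics/a12scene.png

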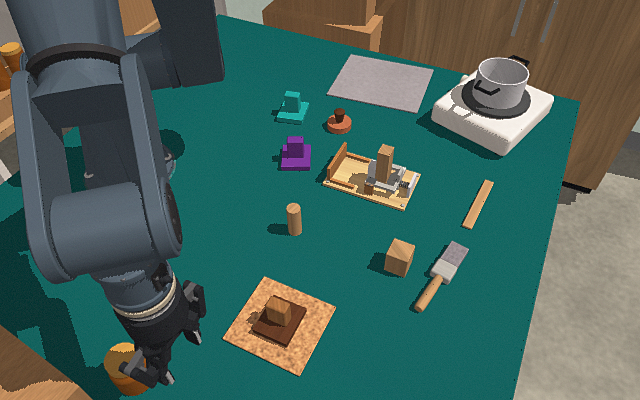

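View pics/a12top.png

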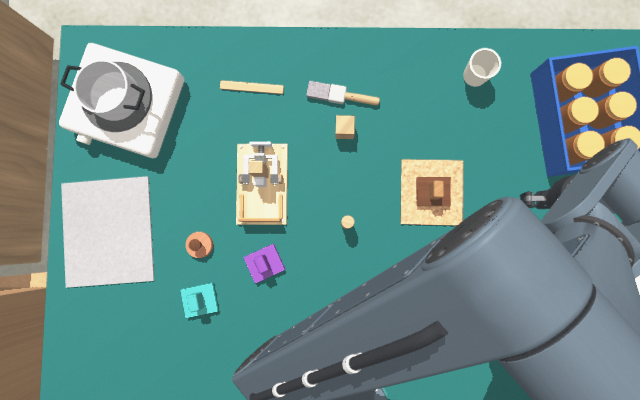

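The scene view shows the block in the middle of the mat (280,318), the wedge upright in the gap (385,163), and the gripper clear of everything. Handing in.

```bash
python3 -m creep '{"claw":[5.5,5.5,5.5],"dp":[[0,0,0],[0,0,0],[0,0,0]],"roll":[0,0,0]}'; python3 -c "
from station import workorder; print(workorder.sign_off())"
```

```text
t: 26.1
tcp_pos: [0.4973, -0.3818, 0.1953]
tool_rot: [1.0, 0.009, -0.0, -0.0]
force: [0.3, 0.5, -0.7]
finger_gap: 0.645
the job is handed in; nothing more can be done
None
```

The wedge is in the gap holding the catch open, and the printing block is on the cork mat, handle up. I handed the job in at about 26 s of the 58 s allowed. The hand-in reports no verdict.

- **Wedge:** I pushed it down until it stopped on the fixture's floor, with 17 N on it. After I let go it stayed upright, with its top about 108 mm above the table, as it should be. It was still there in the last pictures. It slid only about 2 mm of the 4 mm I eased it towards the post, and the spring took up the rest.
- **Block:** It lifted out freely at about its own weight. On the mat it touched down at the expected height, with 10 N at most, and its centre is within about 2 mm of the middle.
- **Final state:** The gripper is clear of everything. The purple and turquoise look-alikes, the dowel and the offcut are where they were. The force readings I took never went above 17 N.

No check failed. The two cameras agreed to within about 3 mm.

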